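Scan the label of the capped-tube tray

ROBOT

A 6-joint arm with a two-finger parallel gripper is mounted at the origin on the work surface. World frame = base frame: x ahead of the robot, y to its left, z up, the work surface at z = 0. Lengths are in mm, angles in rad, forces in N, time in s.
With the tool pointing down it reaches from about 400 to 925 mm from the base axis. Payload 12.5 kg.
Tool frame: the origin (TCP) lies where the fingers leave the gripper's body, on its centre line; the fingertips stand 78 mm ahead of it and the grasp point (between the pads) lies 59 mm ahead of it (env.tip_extent is the distance from the TCP to the fingertips, in mm); z points along the fingers, y is the direction in which the jaws open and shut (so a half turn about z gives the same grasp; the last joint's range is limited). The gripper opens to 95 mm and grips with 3 to 60 N. Pads are 20 mm wide; open, the fingers measure 119 mm over their backs; the gripper's body (75 mm by 180 mm) begins 59 mm behind the grasp point.
Start: joints at [-1.346, 0.491, 1.559, -0, 1.092, -0.106], TCP at [203.021, -591.118, 292.261] pointing down, gripper open.
Joint ranges: [-3.1, 3.1], [-0.84, 2.19], [0.05, 2.79], [-1.13, 4.28], [0.06, 2.93], [-2.69, 2.69]. Speed limits (rad/s): [2.22, 2.22, 2.79, 3.14, 3.14, 3.14].

INTERFACE

Orientations are given as [roll, pitch, yaw] about the fixed x, y, z axes, in that order (R = Rz(yaw) Ry(pitch) Rx(roll)).
In Python, from cell import env gives the robot as it stands. The module is installed in compiled form; this text tells all that it offers.
- The arm moves only by the tool play_rows, never from a script. Its argument "targets" is a list of rows, each an object with "linear": the shift along the tool's x, y, z in mm, a list of three; "turn": the turn about the tool's z in rad. A call has 1 to 20 rows; each row is the pose to reach, as a shift and turn from the pose commanded when the call began, along the tool's axes at that moment; what a row does not reach only later rows make up. A row lasts 1/8 s, in which the tool goes at most 62.5 mm and 10.7 degrees, less where a joint would pass 70% of its speed; a pose out of reach is approached as far as the arm can. A call with a gripper value outside its range is refused whole. "hand" is the finger opening in mm, from 0 to 95.1, set as the call begins (left out, the last holds). The fingers move at their own pace and stop on an object; the grip force is fixed at half the most. Time passes only in rows, so rows that repeat a pose let the fingers close. It gives the time, the measured TCP pose, the force and the opening at its end, in the units of the state.
- env.state(): the state, without advancing time (a new reading comes with each control period).
- env.read_camera(name): name is "scene" or "top"; returns (picture, depth): 400x640x3 uint8, red, green, blue; 400x640 float32, mm along the optical axis (not along the pixel's ray), 0 where there is no reading.
- env.camera_params(name): a dict with "fx", "fy", "cx", "cy" (pixels), "R" (3x3) and "t" (3): a world point X has camera coordinates R X + t. Camera axes: x right, y down, z forward; pixel columns grow to the right and rows downward; lengths in mm; the calibration is good to about 2 mm. A picture is of the moment at which its call begins. camera_params takes no time and is no camera call.
- env.job_done(): hands the job in, once; it reports no verdict.
The state is a dict: "t": time; "joints": joint angles; "qvel": joint speeds; "tau": joint torques, N m; "eef_pos": TCP position; "tcp_rot": TCP orientation; "ft_force": force on the tool from outside, world axes, zero at the start; "moment": the same for the moment, N m; "opening": opening from 0.0 (shut) to 1.0 (fully open).
Only numpy, scipy, OpenCV 4.12 (cv2) and the standard library are available. Lean on these libraries where they do the work, as an engineer would, in place of code of your own. Each camera call takes 0.05 s, during which the arm holds its last target.

TASK

Pick up the hand scanner from its round pad and scan the label on the foam tray whose glass tubes have black caps: point the scanner's window squarely at the middle of the label from about 9 cm away and hold it still there for two seconds. Then set the scanner back upright in the middle of its pad, without dropping it, and let go. Do not scan the tray of uncapped tubes, and leave the trays and the other things on the table where they are.

Things in the scene. Friction and masses are not known exactly. Their poses are not given: they have to be found in the camera images.
- scanner: Grey cordless hand scanner standing upright on its foot on the round pad. Origin: centre of the foot's underside; x forward, z up. Foot 66 x 54 x 14 mm, neck 30 x 28 mm, level box head 85 long (x -45 to 40), 38 wide, z 88 to 124 mm, flat sides: grip it across its width from above. A black nose 46 mm wide bends down from the head's front and ends in the window.
- scanner_grip (a point): Grip point in the middle of the scanner's head, 4 mm behind the origin and 106 mm above the foot's underside (head top is 18 mm higher). Axes as the scanner's.
- beam (a point): Centre of the scanner's window at the end of its nose, at x 59, y 0, z 67 mm in the scanner's frame. Its x axis is the scanning direction: forward and down, 50 degrees below level when the scanner is upright. Its y axis is the scanner's y.
- dock: Black rubber round pad, 130 mm diameter, 6 mm thick, fixed to the table; origin at the centre of its underside. The scanner belongs in its middle, facing any way.
- tray_capped: White foam tray 190 x 110 x 25 mm (x, y, z) with 16 upright glass tubes (4 x 4, 25 mm apart) with BLACK CAPS, 97 mm high in all; 0.9 kg, loose. Origin: centre of its underside. The tubes stand on its +x part; its sloping label is at its -x end, turned towards the robot.
- label_capped (a point): Centre of the printed face of the label to scan: white paper with dark bars, 44 mm (up the slope) x 60 mm, on a sloping grey plate on the capped tray, at x -66, z 46 mm in the tray's frame. z axis: out of the face, tilted 40 degrees from vertical towards the tray's -x; y along the width, x up the slope. An upright scanner at the tray's yaw looks squarely at it.
- tray_bare: The same tray with the same tubes WITHOUT caps (total height 85 mm): not to be scanned.
- label_bare (a point): Centre of the like label on the uncapped tray; axes as for label_capped.
- foam_stack: Bystander: three empty white foam trays stuck together, 150 x 110 x 66 mm; origin at the underside.
- cap_jar: Bystander: closed round jar, diameter 70 mm, 90 mm high; origin at the underside.
- carton: Bystander: closed cardboard carton 90 x 70 x 60 mm; origin at the underside.
There are look-alikes about, which are no part of the job. Several things have the shape of the scanner; the one meant has the colours described above.

How it is judged (in metres and radians):
On the way:
1. the held scanner looks squarely (within about 25 degrees) at the capped tray's label, 50 to 140 mm away, the label's centre within 16 mm of the beam's axis either way, and stays still for 1 s (x of label_capped in the frame of beam between 0.05 and 0.14 m and y of label_capped in the frame of beam between -0.016 and 0.016 m and z of label_capped in the frame of beam between -0.016 and 0.016 m and z of beam in the frame of label_capped above 0.04 m and angle between the x axis of beam and the z axis of label_capped, either way round below 0.45 rad and linear speed of scanner below 0.025 m/s and angular speed of scanner below 0.2 rad/s and contact force between the fingers and scanner above 1 N), for 1 s.
At the end, for the whole second after the job is handed in: The scanner stands upright and at rest on its pad, its foot wholly on it: foot centre within 25 mm of the pad's centre, resting on its surface (6 mm up, within 4 mm), within 0.08 rad of upright (horizontal distance between scanner and dock below 0.025 m and z of scanner in the frame of dock between 0.003 and 0.01 m and angle between scanner's own z axis and vertical below 0.08 rad and linear speed of scanner below 0.02 m/s); the robot touches nothing.
It fails at once if the scanner is held still, aimed at the uncapped tray's label (x of label_bare in the frame of beam between 0.05 and 0.14 m and y of label_bare in the frame of beam between -0.016 and 0.016 m and z of label_bare in the frame of beam between -0.016 and 0.016 m and z of beam in the frame of label_bare above 0.04 m and angle between the x axis of beam and the z axis of label_bare, either way round below 0.45 rad and linear speed of scanner below 0.025 m/s and angular speed of scanner below 0.2 rad/s and contact force between the fingers and scanner above 1 N).
It fails at once if the scanner is dropped (falls out of the fingers faster than 0.5 m/s) (contact force between the fingers and scanner below 0.1 N and linear speed of scanner above 0.5 m/s).
It fails at once if a tray is shifted by more than 20 mm (distance of any of tray_capped, tray_bare from where it was at the start of the episode above 0.02 m).
It fails at once if a bystander is shifted by more than 30 mm (distance of any of foam_stack, cap_jar, carton from where it was at the start of the episode above 0.03 m).
It also fails if it takes over 48 s, if anything falls off the work surface, if the arm or the gripper's body presses on something with over 40 N, if the wrist force passes 120 N, or if a joint passes its speed limit or range.

## Working session

There is one attempt and no reset: what is moved stays moved. The work goes in short steps, Python scripts to look and compute and a tool call to move; the robot and the scene stay as the last step left them, time stands still between calls to the robot, and variables do not carry over. Pictures are saved under pics/ and viewed, and the job is handed in when it is done.

Besides the shell and the picture viewer there is one more tool, called after ">>>" as name([rows], argument=value, ...), one row to a line, values as JSON. play_rows: Moves the arm, as the interface text tells. Its arguments: {"type":"object","properties":{"targets":{"type":"array","items":{"type":"object","properties":{"linear":{"type":"array","items":{"type":"number"}},"turn":{"type":"number"}}}},"hand":{"type":"number"}},"required":["targets"]}

```bash
mkdir -p pics; cat > h.py <<'E'
import numpy as np, cv2
from cell import env
def grab(n):
    p,d=env.read_camera(n); np.savez(f'{n}.npz',p=p,d=d); return p,d
def world(n,d,u,v):
    c=env.camera_params(n);R=np.array(c['R']);t=np.array(c['t'])
    z=d[v,u];u=np.asarray(u);v=np.asarray(v)
    P=np.stack([(u-c['cx'])/c['fx']*z,(v-c['cy'])/c['fy']*z,z],-1)
    return (P-t)@R
def cloud(n,d):
    v,u=np.mgrid[0:400,0:640]; return world(n,d,u,v)
E
python3 - <<'E'
from h import *
for n in ['scene','top']:
    p,d=grab(n); cv2.imwrite(f'pics/{n}0.png',cv2.cvtColor(p,cv2.COLOR_RGB2BGR))
    c=env.camera_params(n); print(n,c)
print(env.state())
E
```

```text
scene {'fx': 388.2095498328053, 'fy': 388.2095498328053, 'cx': 318.27351414636945, 'cy': 198.4948949627032, 'R': array([[-6.21455198e-01,  7.83449675e-01,  2.10469042e-04],
       [ 5.57954224e-01,  4.42774167e-01, -7.01881843e-01],
       [-5.49982292e-01, -4.36070687e-01, -7.12293363e-01]]), 't': array([ 346.33654443, -251.67364843, 1349.99726632])}
top {'fx': 405.753218494916, 'fy': 405.753218494916, 'cx': 316.72017007494543, 'cy': 201.0982496750752, 'R': array([[-0.02435065, -0.9997027 ,  0.00124773],
       [-0.99759043,  0.02421805, -0.06501401],
       [ 0.06496447, -0.00282786, -0.99788357]]), 't': array([  16.55223698,  545.50908046, 1151.04114193])}
{'t': 0.1, 'joints': array([-1.34558575e+00,  4.91520783e-01,  1.55941467e+00, -2.07212032e-05,
        1.09169790e+00, -1.05629961e-01]), 'qvel': array([-0.00063749, -0.00042917, -0.00278696,  0.00095342, -0.00180285,
       -0.00237017]), 'tau': array([ 3.12097720e-03, -6.13620830e+01, -2.58606094e+01,  6.93885447e-02,
        4.69797326e-02, -5.16624891e-05]), 'eef_pos': array([ 202.99120009, -590.96187666,  291.69777382]), 'tcp_rot': array([-3.14055582e+00, -9.14489351e-05,  3.30850051e-01]), 'ft_force': array([-0.00225299,  0.04526367, -0.277109  ]), 'moment': array([ 0.02464715, -0.06990487,  0.01823492]), 'opening': 1.000677566436602}
```

View pics/scene0.png

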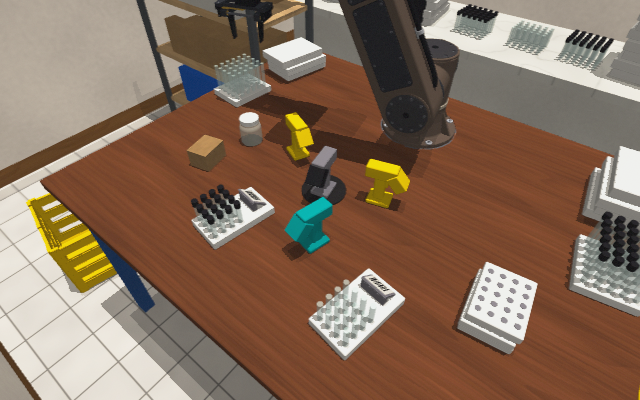

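View pics/top0.png

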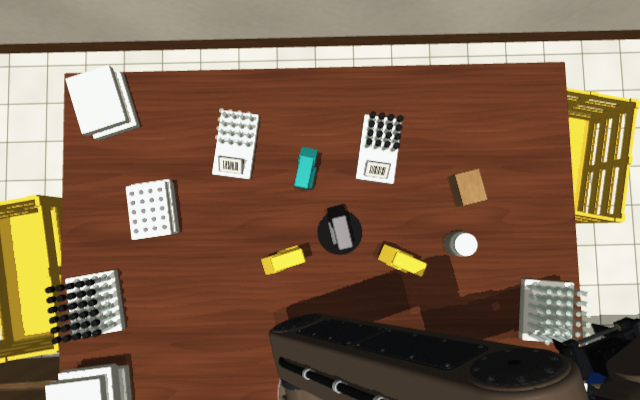

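The top view shows the grey scanner on its pad near (340,231), the capped tray near (380,148) with its label near (377,170), and the bare tray near (236,145). Yellow and teal look-alike scanners stand around the pad.

```bash
python3 - <<'E'
from h import *
z=np.load('top.npz');p,d=z['p'],z['d']
W=cloud('top',d)
im=cv2.cvtColor(p,cv2.COLOR_RGB2BGR)[90:270,230:430]
cv2.imwrite('pics/topz.png',cv2.resize(im,None,fx=4,fy=3.3,interpolation=cv2.INTER_CUBIC)[:600])
cv2.imwrite('pics/topz.png',cv2.resize(im,None,fx=3.3,fy=3.3,interpolation=cv2.INTER_CUBIC))
hsv=cv2.cvtColor(p,cv2.COLOR_RGB2HSV)
sub=np.zeros((400,640),bool); sub[200:262,310:370]=1
# head top
m=sub&(W[...,2]>120)&(W[...,2]<138)
print('headtop',m.sum(),W[m].mean(0),np.median(W[m],0))
q=W[m][:,:2].astype(np.float32); r=cv2.minAreaRect(q); print(r)
# pad
mp=sub&(p.max(2)<50)&(W[...,2]<15)
q=W[mp]; print('pad',mp.sum(),q.mean(0),cv2.minEnclosingCircle(q[:,:2].astype(np.float32)))
def tray(u0,u1,v0,v1):
    s=np.zeros((400,640),bool); s[v0:v1,u0:u1]=1
    m=s&(W[...,2]>20)&(W[...,2]<31)&(p.min(2)>130)
    r=cv2.minAreaRect(W[m][:,:2].astype(np.float32)); print('tray',m.sum(),W[m].mean(0),r)
    c=cv2.boxPoints(r);print(c)
    # black caps
    b=s&(p.max(2)<60)&(W[...,2]>80); 
    if b.sum(): print('caps',b.sum(),W[b].mean(0))
    return s
tray(350,412,105,190)
tray(205,265,105,185)
E
```

```text
headtop 490 [456.44482386 -58.42146397 130.06374301] [456.68367908 -58.65640927 130.36350817]
((456.46063232421875, -57.065006256103516), (87.97357177734375, 43.70033264160156), 9.595582962036133)
pad 811 [450.68649998 -59.86922615   6.53771551] ((465.1828918457031, -59.77558135986328), 71.99100494384766)
tray 1226 [ 679.63262979 -170.6391318    25.39684952] ((691.9346313476562, -178.73699951171875), (110.13494873046875, 188.78643798828125), 80.44851684570312)
[[ 589.7124  -217.37805]
 [ 775.8817  -248.7041 ]
 [ 794.15686 -140.09595]
 [ 607.98755 -108.7699 ]]
caps 457 [ 729.41837154 -184.31918476  106.29188342]
tray 1373 [708.19690577 231.42165724  25.35680748] ((715.8345947265625, 236.1116485595703), (110.9179916381836, 189.3910675048828), 81.06803131103516)
[[613.67676 196.02776]
 [800.7711  166.6226 ]
 [817.99243 276.19556]
 [630.8981  305.6007 ]]
caps 1 [ 469.82092044    6.59113253 1184.05012712]
```

View pics/topz.png

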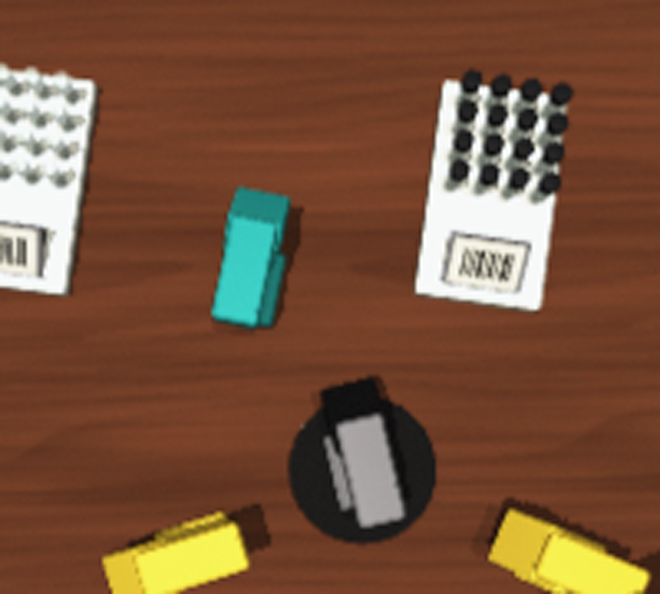

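```bash
python3 - <<'E'
from h import *
z=np.load('top.npz');p,d=z['p'],z['d']
c=env.camera_params('top');R=np.array(c['R']);t=np.array(c['t'])
def onplane(u,v,h):
    ray=np.stack([(u-c['cx'])/c['fx'],(v-c['cy'])/c['fy'],np.ones_like(u,float)],-1)@R
    o=-R.T@t; return o+ray*((h-o[2])/ray[...,2])[...,None]
W=cloud('top',d)
sub=np.zeros((400,640),bool); sub[205:262,312:368]=1
m=sub&(p.min(2)>110)&(W[...,2]>120)
n,l,s,_=cv2.connectedComponentsWithStats(m.astype(np.uint8)); k=1+s[1:,4].argmax(); m=l==k
print('head px',s[k])
v,u=np.nonzero(m);q=onplane(u,v,130.)[:,:2]
print(q.mean(0),cv2.minAreaRect(q.astype(np.float32)))
w,V=np.linalg.eigh(np.cov(q.T));a=V[:,1]*np.sign(V[0,1]);print('yaw',np.arctan2(a[1],a[0]),np.sqrt(12*w))
# pad circle fit, boundary along rays lower half/sides
b=sub.copy()|False; b[200:262,310:370]=1
mk=(b&(p.max(2)<60)).astype(np.uint8)
cs,_=cv2.findContours(mk,cv2.RETR_EXTERNAL,cv2.CHAIN_APPROX_NONE); cc=max(cs,key=cv2.contourArea)[:,0].astype(float)
P=onplane(cc[:,0],cc[:,1],6.)[:,:2]
P=P[P[:,0]<500]; ok=np.ones(len(P),bool)
for _ in range(6):
    A=np.c_[2*P[ok],np.ones(ok.sum())];x=np.linalg.lstsq(A,(P[ok]**2).sum(1),rcond=None)[0]
    r=np.sqrt(x[2]+x[0]**2+x[1]**2);e=abs(np.hypot(*(P-x[:2]).T)-r);ok=e<2.5
print('pad',x[:2],r,ok.sum(),len(P))
# label check
s2=np.zeros((400,640),bool); s2[158:184,362:394]=1
m=s2&(W[...,2]>34)&(W[...,2]<62)
L=W[m];print('label',m.sum(),L.mean(0),L[:,2].min(),L[:,2].max())
A=np.c_[L[:,:2],np.ones(len(L))];k=np.linalg.lstsq(A,L[:,2],rcond=None)[0];nn=np.r_[-k[:2],1];nn/=np.linalg.norm(nn);print(nn)
y=-0.1668; ctr=np.array([691.9,-178.7]);f=np.array([np.cos(y),np.sin(y)])
print('label exp',ctr-66*f,'grip goal',ctr-186.85*f)
E
```

```text
head px [332 216  20  33 434]
[455.94003299 -59.18854948] ((455.91119384765625, -59.180908203125), (81.45079803466797, 35.5706787109375), 11.479501724243164)
yaw 0.20507212431763652 [35.59231481 81.33811737]
pad [455.91211574 -60.17636604] 62.944316124801965 92 92
label 357 [ 630.98015581 -167.38542935   48.92357195] 34.10480463178411 61.99131060614218
[-0.57120867  0.09287746  0.81553322]
label exp [ 626.81600718 -167.74217728] grip goal [ 507.64327185 -147.67773977]
```

>>> play_rows([
  {"linear":[41,-42,0],"turn":0.01},
  {"linear":[82,-84,0],"turn":0.03},
  {"linear":[123,-126,0],"turn":0.04},
  {"linear":[164,-168,0],"turn":0.05},
  {"linear":[205,-210,0],"turn":0.06},
  {"linear":[246,-253,0],"turn":0.08},
  {"linear":[287,-295,0],"turn":0.09},
  {"linear":[328,-337,0],"turn":0.1},
  {"linear":[369,-379,0],"turn":0.11},
  {"linear":[400,-410,0],"turn":0.126},
  {"linear":[410.5,-421,0],"turn":0.126},
  {"linear":[410.5,-421,0],"turn":0.126},
  {"linear":[410.5,-421,0],"turn":0.126},
], hand=95)

```text
t: 1.72
eef_pos: [454.1, -60.6, 292.1]
tcp_rot: [3.142, 0.0, 0.204]
ft_force: [0.1, -0.1, 0.1]
opening: 0.999
```

>>> play_rows([
  {"linear":[0,0,30],"turn":0},
  {"linear":[0,0,60],"turn":0},
  {"linear":[0,0,85],"turn":0},
  {"linear":[0,0,105],"turn":0},
  {"linear":[0,0,121],"turn":0},
  {"linear":[0,0,121],"turn":0},
  {"linear":[0,0,121],"turn":0},
])

```text
t: 2.6
eef_pos: [454.6, -60.3, 171.7]
tcp_rot: [3.141, -0.0, 0.204]
ft_force: [-0.3, -0.2, -0.2]
opening: 1.0
```

```bash
python3 - <<'E'
from h import *
s=env.state();print(s['eef_pos'],s['tcp_rot'],s['ft_force'])
for n in ['scene','top']:
    p,d=grab(n)
    q=p[120:240,230:430] if n=='scene' else p[180:280,270:430]
    cv2.imwrite(f'pics/{n}1.png',cv2.resize(cv2.cvtColor(q,cv2.COLOR_RGB2BGR),None,fx=4,fy=4,interpolation=cv2.INTER_CUBIC))
E
```

```text
[454.57009098 -60.33356805 171.74180925] [ 3.14123188e+00 -4.69296836e-04  2.03701806e-01] [-0.33224356 -0.2226084  -0.20205877]
```

View pics/scene1.png

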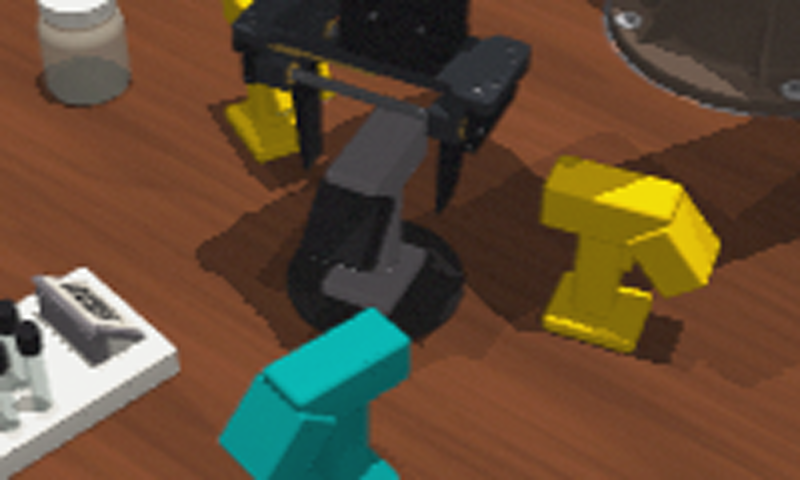

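The fingers straddle the grey head, one on each side (finger tips at about (310,160) and (440,205) in the crop). I'll close them now.

>>> play_rows([
  {"linear":[0,0,0],"turn":0},
  {"linear":[0,0,0],"turn":0},
  {"linear":[0,0,0],"turn":0},
  {"linear":[0,0,0],"turn":0},
  {"linear":[0,0,0],"turn":0},
  {"linear":[0,0,0],"turn":0},
  {"linear":[0,0,0],"turn":0},
  {"linear":[0,0,0],"turn":0},
], hand=30)

```text
t: 3.7
eef_pos: [454.5, -59.6, 171.2]
tcp_rot: [3.142, 0.0, 0.205]
ft_force: [0.3, -0.5, -1.8]
opening: 0.4
```

>>> play_rows([
  {"linear":[0,0,-5],"turn":0},
  {"linear":[0,0,-20],"turn":0},
  {"linear":[0,0,-40],"turn":0},
  {"linear":[0,0,-60],"turn":0},
  {"linear":[0,0,-60],"turn":0},
  {"linear":[0,0,-60],"turn":0},
  {"linear":[0,0,-60],"turn":0},
], hand=20)

```text
t: 4.58
eef_pos: [454.3, -59.6, 230.5]
tcp_rot: [-3.141, 0.001, 0.205]
ft_force: [-0.4, 0.1, -3.3]
opening: 0.399
```

```bash
python3 - <<'E'
from h import *
s=env.state();print(s['eef_pos'],s['tcp_rot'],s['ft_force'],s['opening'])
for n in ['scene','top']:
    p,d=grab(n)
    q=p[100:240,200:400] if n=='scene' else p[180:280,270:430]
    cv2.imwrite(f'pics/{n}2.png',cv2.resize(cv2.cvtColor(q,cv2.COLOR_RGB2BGR),None,fx=4,fy=4,interpolation=cv2.INTER_CUBIC))
E
```

```text
[454.2800089  -59.55718046 230.48135058] [-3.14102546e+00  1.23901532e-03  2.04765060e-01] [-0.4358404   0.0886632  -3.30010264] 0.3994197347555562
```

View pics/scene2.png

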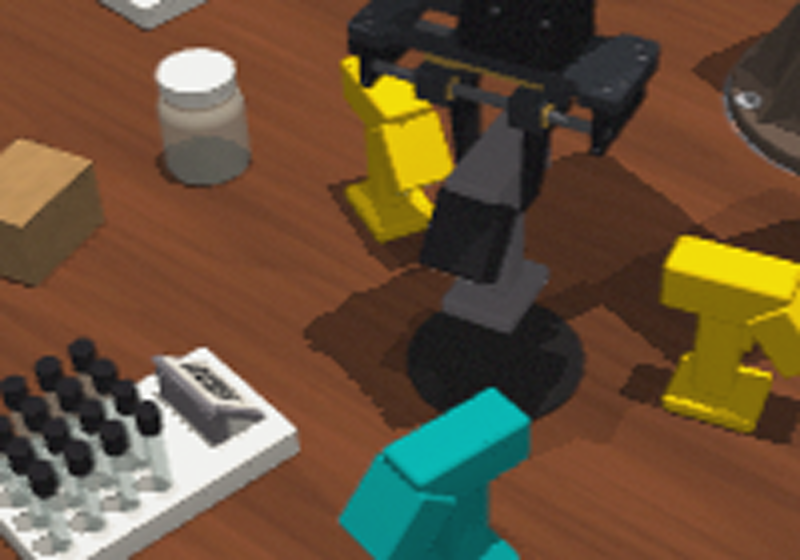

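View pics/top2.png

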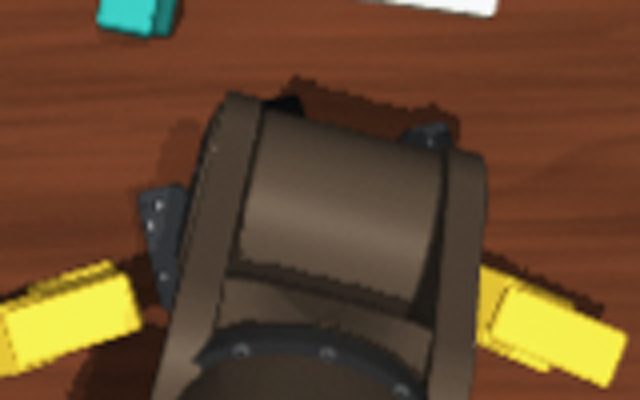

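>>> play_rows([
  {"linear":[10,10,0],"turn":0.04},
  {"linear":[18,28,0],"turn":0.1},
  {"linear":[26,48,0],"turn":0.17},
  {"linear":[32,68,0],"turn":0.24},
  {"linear":[34,84,4],"turn":0.31},
  {"linear":[34,94,10],"turn":0.36},
  {"linear":[34,97,16],"turn":0.372},
  {"linear":[34,97,17.5],"turn":0.372},
  {"linear":[34,97,17.5],"turn":0.372},
  {"linear":[34,97,17.5],"turn":0.372},
])

```text
t: 5.92
eef_pos: [507.6, -147.4, 213.9]
tcp_rot: [3.141, -0.0, -0.167]
ft_force: [-0.4, 0.4, -2.7]
opening: 0.394
```

```bash
python3 - <<'E'
from h import *
s=env.state();print(s['eef_pos'],s['tcp_rot'],s['ft_force'],s['opening'])
for n in ['scene','top']:
    p,d=grab(n)
    q=p[120:260,180:380] if n=='scene' else p[100:250,290:450]
    cv2.imwrite(f'pics/{n}3.png',cv2.resize(cv2.cvtColor(q,cv2.COLOR_RGB2BGR),None,fx=4,fy=4,interpolation=cv2.INTER_CUBIC))
E
```

```text
[ 507.56769915 -147.35795162  213.94901243] [ 3.14146180e+00 -3.15215913e-04 -1.66515740e-01] [-0.39157294  0.43742923 -2.71870576] 0.3939390711558555
```

View pics/scene3.png

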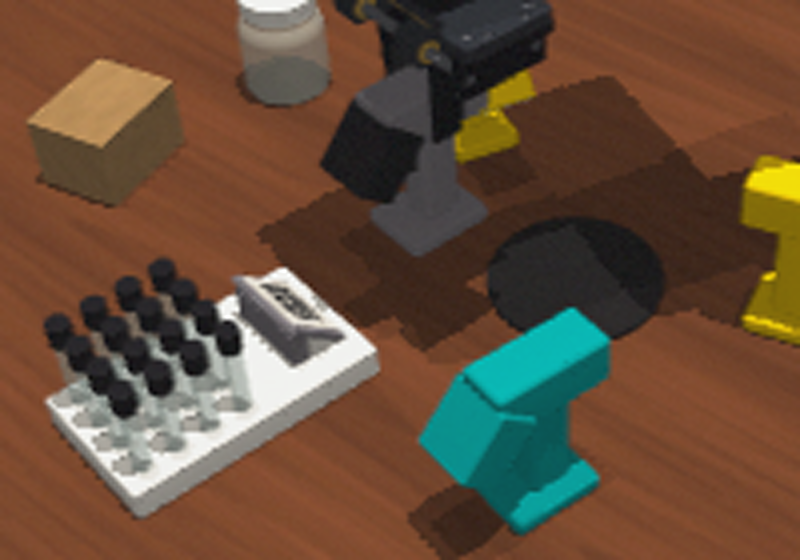

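View pics/top3.png

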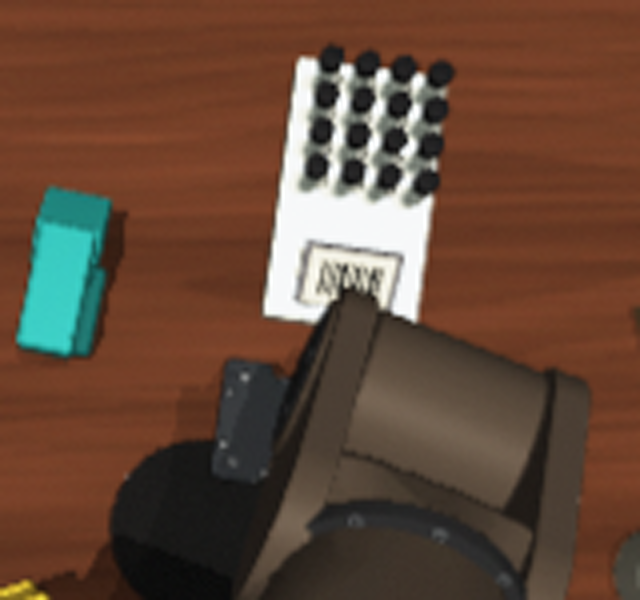

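The scanner hangs upright with its nose toward the capped tray's label. I'll check its pose in the hand from depth, and the full pad is now visible too.

```bash
python3 - <<'E'
from h import *
z=np.load('scene.npz');p,d=z['p'],z['d'];W=cloud('scene',d)
y=-.1665;f=np.array([np.cos(y),np.sin(y),0]);l=np.array([-f[1],f[0],0])
o=np.array([507.6,-147.4,213.9-59-106])+4*f
Q=np.stack([(W-o)@f,(W-o)@l,W[...,2]-o[2]],-1)
s=(abs(Q[...,0])<90)&(abs(Q[...,1])<32)&(Q[...,2]>-10)&(Q[...,2]<126)
foot=s&(Q[...,2]<20)&(W[...,2]>30)
q=Q[foot];print('foot',len(q),np.percentile(q,[1,50,99],axis=0).round(1))
nose=s&(p.max(2)<45)&(Q[...,0]>20)
q=Q[nose];print('nose',len(q),np.percentile(q,[1,25,50,75,99],axis=0).round(1))
# foot top plane
ft=foot&(Q[...,2]>8)&(p.max(2)>60);q=Q[ft];A=np.c_[q[:,:2],np.ones(len(q))];print('foot plane',len(q),np.linalg.lstsq(A,q[:,2],rcond=None)[0])
# front plane of nose (label side): fit
c=env.camera_params('top');R=np.array(c['R']);t=np.array(c['t'])
# pad in scene
c=env.camera_params('scene');R=np.array(c['R']);t=np.array(c['t'])
hsv=cv2.cvtColor(p,cv2.COLOR_RGB2HSV)
mk=np.zeros((400,640),np.uint8);mk[172:206,300:350]=((hsv[172:206,300:350,1]<70)&(W[172:206,300:350,2]<14))
cs,_=cv2.findContours(mk,cv2.RETR_EXTERNAL,cv2.CHAIN_APPROX_NONE);cc=max(cs,key=cv2.contourArea)[:,0].astype(float)
ray=np.c_[(cc[:,0]-c['cx'])/c['fx'],(cc[:,1]-c['cy'])/c['fy'],np.ones(len(cc))]@R;oo=-R.T@t
P=(oo+ray*((6-oo[2])/ray[:,2])[:,None])[:,:2];ok=np.ones(len(P),bool)
for _ in range(6):
    A=np.c_[2*P[ok],np.ones(ok.sum())];x=np.linalg.lstsq(A,(P[ok]**2).sum(1),rcond=None)[0]
    r=np.sqrt(x[2]+x[0]**2+x[1]**2);e=abs(np.hypot(*(P-x[:2]).T)-r);ok=e<3
print('pad',x[:2],r,ok.sum(),len(P))
E
```

```text
foot 270 [[-30.2 -23.9   3. ]
 [ 12.4  13.4  13.8]
 [ 33.4  28.   19.7]]
nose 373 [[ 23.6 -19.6  65.3]
 [ 43.2  -2.4  84.7]
 [ 50.7  15.3  94.3]
 [ 60.   21.6 104.1]
 [ 70.3  24.5 115.9]]
foot plane 231 [-0.0241661  -0.03992477 14.41563469]
pad [457.45213011 -60.32328186] 62.94169660058301 88 110
```

>>> play_rows([
  {"linear":[0,0,0],"turn":0},
  {"linear":[0,0,0],"turn":0},
  {"linear":[0,0,0],"turn":0},
  {"linear":[0,0,0],"turn":0},
  {"linear":[0,0,0],"turn":0},
  {"linear":[0,0,0],"turn":0},
  {"linear":[0,0,0],"turn":0},
  {"linear":[0,0,0],"turn":0},
  {"linear":[0,0,0],"turn":0},
  {"linear":[0,0,0],"turn":0},
  {"linear":[0,0,0],"turn":0},
  {"linear":[0,0,0],"turn":0},
  {"linear":[0,0,0],"turn":0},
  {"linear":[0,0,0],"turn":0},
  {"linear":[0,0,0],"turn":0},
  {"linear":[0,0,0],"turn":0},
  {"linear":[0,0,0],"turn":0},
  {"linear":[0,0,0],"turn":0},
])

```text
t: 8.28
eef_pos: [507.5, -147.7, 213.7]
tcp_rot: [3.141, 0.0, -0.167]
ft_force: [0.5, 0.6, -2.6]
opening: 0.397
```

>>> play_rows([
  {"linear":[0,0,-8],"turn":0},
  {"linear":[-8,-8,-16],"turn":-0.04},
  {"linear":[-20,-22,-18],"turn":-0.1},
  {"linear":[-33,-37,-18],"turn":-0.18},
  {"linear":[-46,-52,-18],"turn":-0.26},
  {"linear":[-58,-66,-18],"turn":-0.32},
  {"linear":[-66,-74,-18],"turn":-0.36},
  {"linear":[-68.3,-77,-18],"turn":-0.372},
  {"linear":[-68.3,-77,-18],"turn":-0.372},
  {"linear":[-68.3,-77,-8],"turn":-0.372},
  {"linear":[-68.3,-77,6],"turn":-0.372},
  {"linear":[-68.3,-77,20],"turn":-0.372},
  {"linear":[-68.3,-77,30],"turn":-0.372},
  {"linear":[-68.3,-77,34],"turn":-0.372},
  {"linear":[-68.3,-77,36],"turn":-0.372},
  {"linear":[-68.3,-77,36],"turn":-0.372},
  {"linear":[-68.3,-77,36],"turn":-0.372},
])

```text
t: 10.4
eef_pos: [453.1, -60.4, 178.0]
tcp_rot: [3.141, -0.001, 0.205]
ft_force: [0.3, 0.3, -2.7]
opening: 0.399
```

>>> play_rows([
  {"linear":[0,0,2],"turn":0},
  {"linear":[0,0,3.5],"turn":0},
  {"linear":[0,0,5],"turn":0},
  {"linear":[0,0,6],"turn":0},
  {"linear":[0,0,6.5],"turn":0},
  {"linear":[0,0,6.5],"turn":0},
  {"linear":[0,0,6.5],"turn":0},
])

```text
t: 11.28
eef_pos: [453.0, -60.4, 171.2]
tcp_rot: [3.141, -0.0, 0.205]
ft_force: [0.3, -0.3, -3.5]
opening: 0.397
```

>>> play_rows([
  {"linear":[0,0,0.5],"turn":0},
  {"linear":[0,0,1],"turn":0},
  {"linear":[0,0,1],"turn":0},
  {"linear":[0,0,1],"turn":0},
])

```text
t: 11.78
eef_pos: [453.1, -60.5, 171.1]
tcp_rot: [3.141, -0.001, 0.205]
ft_force: [-3.3, -0.0, 13.9]
opening: 0.396
```

The foot is in contact, with a force of +14 N. I'll release and then go up.

>>> play_rows([
  {"linear":[0,0,0],"turn":0},
  {"linear":[0,0,0],"turn":0},
  {"linear":[0,0,0],"turn":0},
  {"linear":[0,0,0],"turn":0},
  {"linear":[0,0,0],"turn":0},
  {"linear":[0,0,0],"turn":0},
  {"linear":[0,0,0],"turn":0},
  {"linear":[0,0,0],"turn":0},
], hand=95)

```text
t: 12.78
eef_pos: [453.0, -60.4, 170.2]
tcp_rot: [3.142, 0.0, 0.205]
ft_force: [-0.1, -0.3, 0.3]
opening: 0.999
```

>>> play_rows([
  {"linear":[0,0,-15],"turn":0},
  {"linear":[0,0,-45],"turn":0},
  {"linear":[0,0,-80],"turn":0},
  {"linear":[0,0,-120],"turn":0},
  {"linear":[0,0,-120],"turn":0},
  {"linear":[0,0,-120],"turn":0},
])

```text
t: 13.52
eef_pos: [452.7, -60.3, 289.7]
tcp_rot: [-3.141, 0.0, 0.205]
ft_force: [-0.0, 0.4, 0.8]
opening: 0.999
```

>>> play_rows([
  {"linear":[0,40,0],"turn":0},
  {"linear":[0,80,0],"turn":0},
  {"linear":[0,130,0],"turn":0},
  {"linear":[0,180,0],"turn":0},
  {"linear":[0,220,0],"turn":0},
  {"linear":[0,240,0],"turn":0},
  {"linear":[0,240,0],"turn":0},
  {"linear":[0,240,0],"turn":0},
])

```text
t: 14.52
eef_pos: [501.6, -294.2, 289.8]
tcp_rot: [-3.141, 0.001, 0.205]
ft_force: [-0.6, 0.5, 0.0]
opening: 1.002
```

```bash
python3 - <<'E'
from h import *
s=env.state();print(s['t'],s['eef_pos'],s['ft_force'],s['opening'])
for n in ['scene','top']:
    p,d=grab(n)
    cv2.imwrite(f'pics/{n}4.png',cv2.cvtColor(p,cv2.COLOR_RGB2BGR))
W=cloud('top',d)
sub=np.zeros((400,640),bool); sub[200:262,310:370]=1
m=sub&(p.min(2)>110)&(W[...,2]>120)&(W[...,2]<140)
q=W[m];r=cv2.minAreaRect(q[:,:2].astype(np.float32));print(q.mean(0),r)
A=np.c_[q[:,:2]-q[:,:2].mean(0),np.ones(len(q))];print(np.linalg.lstsq(A,q[:,2],rcond=None)[0])
E
```

```text
14.525 [ 501.61244433 -294.16140374  289.84026687] [-0.56626302  0.523599    0.02211229] 1.0018917735686859
[466.88660689 -56.72690459 130.65615959] ((465.2423095703125, -57.495487213134766), (58.810813903808594, 35.40192794799805), 12.285748481750488)
[-6.28879582e-03  8.76905116e-03  1.30656160e+02]
```

View pics/scene4.png

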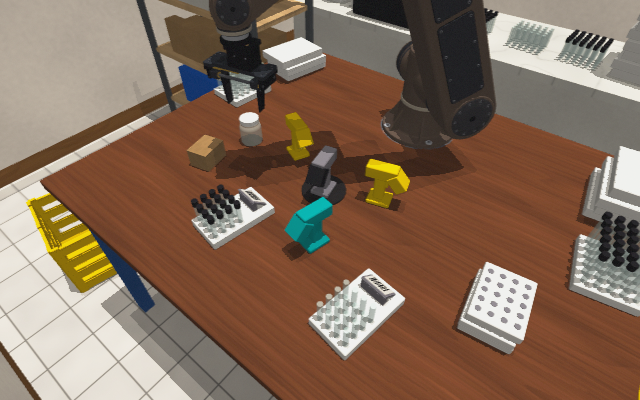

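View pics/top4.png

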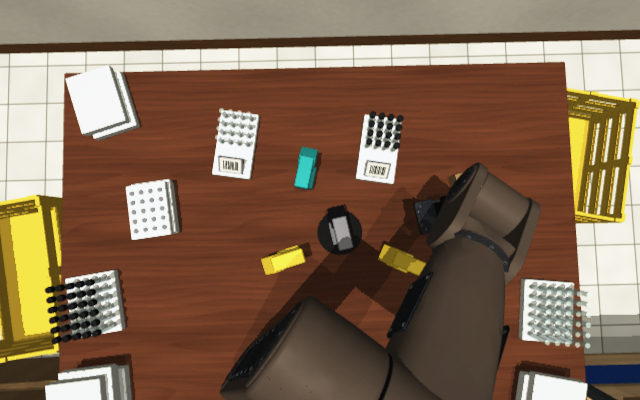

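The scanner stands level in the middle of the pad, at (340,231) in the top view. Both trays look unmoved and the arm is clear. Part of the head is in shadow, which shortened the colour mask, so I'll recheck its position from depth alone and then hand in.

```bash
python3 - <<'E'
from h import *
z=np.load('top.npz');p,d=z['p'],z['d'];W=cloud('top',d)
sub=np.zeros((400,640),bool); sub[200:262,310:370]=1
m=sub&(W[...,2]>120)&(W[...,2]<138)
print(cv2.minAreaRect(W[m][:,:2].astype(np.float32)))
s=np.zeros((400,640),bool); s[105:190,350:412]=1
m=s&(W[...,2]>20)&(W[...,2]<31)&(p.min(2)>130);print(cv2.minAreaRect(W[m][:,:2].astype(np.float32)))
print(env.job_done())
E
```

```text
((454.7799987792969, -59.59141540527344), (87.21416473388672, 43.34429931640625), 11.611469268798828)
((692.3585815429688, -178.6429443359375), (110.1305160522461, 189.31753540039062), 80.4106216430664)
the job is handed in; nothing more can be done
None
```

I scanned the label on the capped tray, set the scanner back on its pad, let go, and handed the job in at about 14.6 s. The hand-in gives no verdict, so the results below rest on my own measurements.

- **Scan:** I held the scanner square to the label from about 9 cm, still for just over 2 s. A depth check in the hand matched the scanner's stated shape and put it upright to within about 3 degrees. I worked out the aim from the measured tray and gripper positions and did not measure it separately.
- **Placing:** The foot met the pad with the force rising to about +14 N before I opened the fingers. Afterwards the head top was level at z of about 130.6 mm. The foot's centre was within about 2 mm of the pad's centre.
- **Surroundings:** The capped tray measured within 0.5 mm of where it started. The uncapped tray and the other things looked unmoved in the pictures, but I did not measure them again. The arm was clear of everything.
- **Checks that disagreed:** My first measurement after placing showed the head too short (59 mm) because part of it was in shadow. Repeating it from depth alone gave 87 mm, close to the real 85 mm. The two cameras differed by 1.5 mm on the pad's centre, and I aimed between them.

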